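# Bond-test a converter housing on two faces and hold it over the mirror

### The arm

A 6-joint arm with a two-finger parallel gripper is mounted at the origin on the work surface. World frame = base frame: x ahead of the robot, y to its left, z up, the work surface at z = 0. Lengths are in m, angles in degrees, forces in N, time in s.
With the tool pointing down it reaches from about 0.3 to 0.75 m from the base axis. Payload 8.5 kg.
Tool frame: the origin (TCP) lies at the very end of the fingers, on their centre line; the grasp point (between the pads) lies 19 mm behind it (grip_depth is the distance from the TCP to the grasp point, in m); z points along the fingers, y is the direction in which the jaws open and shut (so a half turn about z gives the same grasp; the last joint's range is limited). The gripper opens to 85 mm and grips with 20 to 120 N. Pads are 22 mm wide; open, the fingers measure 114 mm over their backs; the gripper's body (76 mm by 85 mm) begins 54 mm behind the grasp point. The pads swing forward as they close: fully open they stand 13 mm farther back than shut.
Start: joints at [-87.164, 21.807, 74.336, -0, 83.858, -12.336], TCP at [0.144, -0.531, 0.231] pointing down, gripper open.
Joint ranges: [-178.18, 178.18], [-50.72, 133.34], [12.68, 142.11], [-81.47, 261.47], [9.98, 163.14], [-165.26, 165.26]. Speed limits (degrees/s): [136.94, 136.94, 180, 180, 180, 180].

### API

Orientations are given as a 3x3 rotation matrix whose columns are the frame's x, y, z axes.
In Python, from rig import observe, get_image, close_job, silhouettes, grip_depth gives the robot as it stands. The module is installed in compiled form; this text tells all that it offers.
- The arm moves only by the shell command python3 -m crank 'ROWS' [FORCE]. ROWS is a JSON object of lists of equal length, an entry for each row: "slide": the shift along the tool's x, y, z in m, a list of three; "roll": the turn about the tool's z in rad; "grip": the finger opening in m, from 0 to 0.0854. A call has exactly 8 rows; each row is the pose to reach, as a shift and turn from the pose commanded when the call began, along the tool's axes at that moment; what a row does not reach only later rows make up. A row lasts 1/10 s, in which the tool goes at most 50 mm and 8.59 degrees, less where a joint would pass 70% of its speed; a pose out of reach is approached as far as the arm can. A call with a gripper value outside its range is refused whole. The fingers move at their own pace and stop on an object; FORCE is the grip in N (left out, the last holds). Time passes only in rows, so rows that repeat a pose let the fingers close, or fill a call up. It gives the time, the measured TCP pose, the force and the opening at its end, in the units of the state.
- observe(): the state, without advancing time (a new reading comes with each control period).
- get_image(name): name is "side" or "top"; returns a dict with "frame" (420x560x3 uint8, red, green, blue), "fx", "fy", "cx", "cy" (pixels), "D" ([k1, k2, p1, p2, k3] as OpenCV has them; the pictures are not rectified), "xyz" and "rotation" of the camera in the world. Camera axes: x right, y down, z forward; pixel columns grow to the right and rows downward; lengths in m; the calibration is good to about 2 mm. A picture is of the moment at which its call begins. There is no depth.
- close_job(): hands the job in, once; it reports no verdict.
Trained networks look in a picture, given as the dict that the camera call returned (one of the last four; its "shot" number tells which), for a name from the list of things; names that differ only in an ending like _2 or _b are one class to them, and where a whole thing is asked for, a point or a joint stands for the part that bears it (a point fixed in the world has none). Each returns a list of dicts, best first, with "confidence" (0 to 1); they miss things now and then, are a little off and sometimes report something else, mostly with a low value. They report only what shows in the picture. A call takes as long as a camera call. They do not tell look-alikes from the thing itself.
- silhouettes(target, picture): "pixels" (420x560 bool, what is visible of it) and "box" ([centre column, centre row, width, height] in pixels, round what is visible of it).
The state is a dict: "time_s": time; "q": joint angles; "qvel": joint speeds; "joint_efforts": joint torques, N m; "position": TCP position; "tool_rot": TCP orientation; "ft_force": force on the tool from outside, world axes, zero at the start; "wrist_torque": the same for the moment, N m; "grip_width": finger opening in m.
Only numpy, scipy, OpenCV 4.12 (cv2) and the standard library are available. Lean on these libraries where they do the work, as an engineer would, in place of code of your own. Each camera call takes 0.05 s, during which the arm holds its last target.

### The job

Earth-bond check of the aluminium converter housing with the bow handle: with either one of its short end faces square to the brass bar, press the bar gently in by about 8 mm and keep it there for a second, then give the housing a quarter turn and do the same with either one of its long side faces. Then lift the housing and finish while still holding it in the air, centred over the flat square mirror, its underside about 10 cm up, steady and level, so that the underside can be read in the mirror. Do not tip the housing over or ram the bar, and leave the other things on the bench where they are.

Things in the scene. Friction and masses are not known exactly. Their poses are not given: they have to be found in the camera images.
- module: the converter housing: loose aluminium box 100 (its x) x 70 (its y) x 40 high, 0.34 to 0.59 kg, with a dark steel bow handle on top; short end faces at x = -50 and +50, long side faces at y = -35 and +35; origin in the middle of its underside, z up; it starts flat on the bench on the left or the right
- handle (a point): middle of the handle's bar, 77 above the housing's underside, straight above its origin; the bar runs along the housing's x, 10 wide (y) and 14 high, 80 long, 60 free between its two posts; its underside is 30 above the housing's lid; the housing balances there
- bracket: bent steel bracket fixed to the bench, in the middle: an upright 110 wide, 45 high, with a foot plate behind it; a sprung brass bar stands in front of the upright; origin on the bench straight below the middle of the bar's front face (bar at rest); its x points horizontally into the bar, the way to press; its y runs along the bar
- contact_face (a point): middle of the brass bar's front face, 26 above the bench; it moves with the bar; the bar is 70 long and 16 high (18 to 34 above the bench), its front face stands 50 in front of the upright
- contact (a joint): how far the brass bar is pressed in, in m: 0 at rest, stop at 0.025; the spring takes about 1.2 N to start, 2.8 N at 8 mm, 6 N at the stop, and returns the bar when let go
- mirror: flat square mirror in a thin black frame, 120 x 120, 8 high, fixed on the bench on the side where the housing is not; origin under its centre
- plain_box: bystander: smaller plain aluminium box without a handle, 80 x 50 x 26; origin under its centre
- board: bystander: small green circuit board with parts on it, 70 x 50, 16 high; origin under its centre
- screwdriver: bystander: screwdriver lying on the bench; origin near its middle
- spool: bystander: grey spool, 60 in diameter, 46 high; origin under its centre
- meter: bystander: grey handheld meter lying flat, 150 x 75, 43 high; origin under its centre
- jar: bystander: small clear jar with a cap, 56 in diameter, 70 high; origin under its centre
Not all that is in view belongs to the job. Several things look just like the mirror: the one meant starts farthest to the robot's left.

How it is judged (in metres and radians):
On the way, in this order (a step that is already met when the one before it is completed fails the run):
1. a short end face presses the bar in by more than 4 mm, square to it within 0.2 rad (value of joint contact above 0.004 m and contact force between module and bracket above 0.3 N and angle between the x axis of module and the x axis of bracket, either way round below 0.2 rad), for 0.3 s.
2. after a quarter turn, a long side face presses the bar in by more than 4 mm, square to it within 0.2 rad (value of joint contact above 0.004 m and contact force between module and bracket above 0.3 N and angle between the y axis of module and the x axis of bracket, either way round below 0.2 rad), for 0.3 s.
At the end, for the whole second after the job is handed in: The fingers hold the housing in the air: its underside 70 to 150 mm above the bench, its centre within 40 mm of the mirror's centre seen from above, tilted less than 0.12 rad, at rest (under 20 mm/s and 0.15 rad/s), touching neither mirror nor bracket; the brass bar is back out (height (world z) of module between 0.07 and 0.15 m and angle between module's own z axis and vertical below 0.12 rad and horizontal distance between module and mirror below 0.04 m and linear speed of module below 0.02 m/s and angular speed of module below 0.15 rad/s and contact force between the fingers and module above 1 N and contact force between module and mirror below 0.1 N and contact force between module and bracket below 0.1 N and value of joint contact below 0.002 m); the arm keeps its last pose, push and grip.
It fails at once if the bar is rammed (over 20 N) (contact force between module and bracket above 20 N).
It fails at once if the housing is tipped by more than 0.6 rad (angle between module's own z axis and vertical above 0.6 rad).
It fails at once if another thing on the bench is shifted by more than 30 mm (distance of any of plain_box, board, screwdriver, spool, meter, jar from where it was at the start of the episode above 0.03 m).
It also fails if it takes over 61 s, if anything falls off the work surface, if the arm or the gripper's body presses on something with over 40 N, if the wrist force passes 120 N, or if a joint passes its speed limit or range.

## Working session

There is one attempt and no reset: what is moved stays moved. The work goes in short steps, Python scripts to look and compute and a shell command to move; the robot and the scene stay as the last step left them, time stands still between calls to the robot, and variables do not carry over. Pictures are saved under pics/ and viewed, and the job is handed in when it is done.

```bash
mkdir -p pics; cat > h.py <<'E'
import numpy as np, cv2
from rig import observe,get_image,silhouettes,grip_depth
def save(p,n): cv2.imwrite('pics/'+n,cv2.cvtColor(p['frame'],cv2.COLOR_RGB2BGR))
def K(p): return np.array([[p['fx'],0,p['cx']],[0,p['fy'],p['cy']],[0,0,1.]])
def back(p,uv,z):
    uv=np.array(uv,float).reshape(-1,1,2)
    n=cv2.undistortPoints(uv,K(p),np.array(p['D'],float)).reshape(-1,2)
    R=np.array(p['rotation']);t=np.array(p['xyz'])
    d=np.c_[n,np.ones(len(n))]@R.T
    s=(z-t[2])/d[:,2]
    return t+d*s[:,None]
def proj(p,X):
    R=np.array(p['rotation']);t=np.array(p['xyz'])
    rv=cv2.Rodrigues(R.T)[0]
    return cv2.projectPoints(np.array(X,float).reshape(-1,1,3),rv,-R.T@t,K(p),np.array(p['D'],float))[0].reshape(-1,2)
E
python3 - <<'E'
from h import *
print(grip_depth if not callable(grip_depth) else grip_depth())
s=observe();print({k:np.round(v,3).tolist() for k,v in s.items()})
for c in ['top','side']:
    p=get_image(c);save(p,c+'0.png');print(c,p['xyz'],np.round(p['rotation'],2).tolist())
    for n in ['module','handle','bracket','contact_face','mirror','plain_box','board','screwdriver','spool','meter','jar']:
        for r in silhouettes(n,p): print(n,round(r['confidence'],2),np.round(r['box']).tolist(),int(r['pixels'].sum()))
E
```

```text
0.0187
{'time_s': 0.0, 'q': [-87.164, 21.84, 74.383, -0.001, 83.86, -12.337], 'qvel': [0.042, -0.124, 0.051, -0.159, -0.019, -0.026], 'joint_efforts': [-0.001, -44.846, -23.128, -0.0, 0.005, -0.0], 'position': [0.144, -0.531, 0.231], 'tool_rot': [[0.965, 0.262, -0.0], [0.262, -0.965, 0.001], [0.0, -0.001, -1.0]], 'ft_force': [0.251, -0.708, 0.196], 'wrist_torque': [0.051, 0.042, -0.013], 'grip_width': 0.086}
top [ 0.34193244 -0.1296481   1.6872421 ] [[-0.0, -1.0, 0.08], [-1.0, 0.0, -0.0], [0.0, -0.08, -1.0]]
module 0.78 [162.0, 203.0, 29.0, 31.0] 486
handle 0.73 [164.0, 203.0, 37.0, 33.0] 579
bracket 0.85 [244.0, 148.0, 34.0, 30.0] 588
contact_face 0.4 [245.0, 159.0, 16.0, 13.0] 98
mirror 0.88 [321.0, 216.0, 38.0, 38.0] 971
mirror 0.83 [422.0, 234.0, 40.0, 36.0] 958
mirror 0.69 [350.0, 270.0, 38.0, 34.0] 1014
plain_box 0.85 [310.0, 154.0, 14.0, 23.0] 299
plain_box 0.19 [244.0, 148.0, 31.0, 28.0] 536
board 0.54 [311.0, 153.0, 13.0, 21.0] 295
board 0.51 [248.0, 222.0, 17.0, 16.0] 220
screwdriver 0.73 [243.0, 148.0, 30.0, 28.0] 575
screwdriver 0.7 [355.0, 166.0, 14.0, 16.0] 194
screwdri
[... 310 characters left out ...]
, -0.65]]
module 0.72 [166.0, 292.0, 38.0, 35.0] 1269
handle 0.91 [164.0, 293.0, 40.0, 34.0] 1310
bracket 0.58 [198.0, 202.0, 42.0, 23.0] 615
contact_face 0.72 [210.0, 205.0, 24.0, 10.0] 154
mirror 0.74 [386.0, 200.0, 46.0, 35.0] 860
mirror 0.68 [391.0, 150.0, 29.0, 21.0] 543
mirror 0.58 [307.0, 191.0, 17.0, 20.0] 214
plain_box 0.66 [258.0, 169.0, 21.0, 17.0] 275
board 0.86 [272.0, 240.0, 21.0, 22.0] 319
board 0.74 [258.0, 170.0, 26.0, 19.0] 296
screwdriver 0.88 [134.0, 254.0, 64.0, 39.0] 311
spool 0.72 [90.0, 306.0, 27.0, 31.0] 629
meter 0.53 [322.0, 159.0, 8.0, 17.0] 83
meter 0.32 [166.0, 294.0, 43.0, 37.0] 1340
jar 0.78 [297.0, 149.0, 16.0, 23.0] 279
jar 0.4 [257.0, 170.0, 21.0, 18.0] 293
```

```bash
python3 - <<'E'
import cv2
a=cv2.imread('pics/top0.png');cv2.imwrite('pics/topc.png',cv2.resize(a[110:310,90:470],None,fx=2.1,fy=2.1,interpolation=cv2.INTER_CUBIC))
a=cv2.imread('pics/side0.png');cv2.imwrite('pics/sidec.png',cv2.resize(a[110:350,60:440],None,fx=2.1,fy=2.1,interpolation=cv2.INTER_CUBIC))
E
```

```text
(no output)
```

View pics/topc.png

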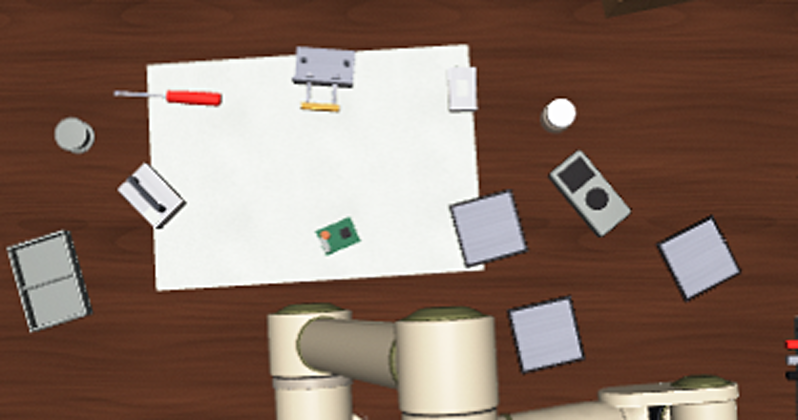

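View pics/sidec.png

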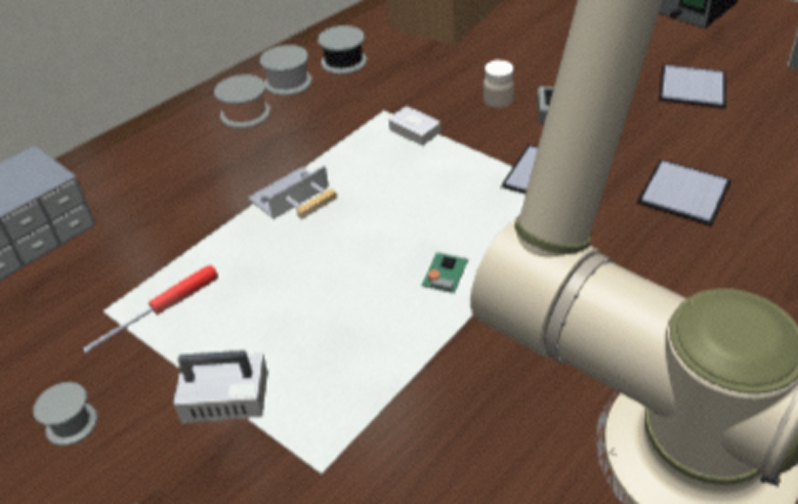

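```bash
cat > fit.py <<'E'
from h import *
from scipy.optimize import minimize
def box(x0,x1,y0,y1,z0,z1): return np.array([[x,y,z] for x in(x0,x1) for y in(y0,y1) for z in(z0,z1)])
MOD=[box(-.05,.05,-.035,.035,0,.04),box(-.04,.04,-.005,.005,.04,.084)]
MIR=[box(-.06,.06,-.06,.06,0,.008)]
def place(P,x,y,a,z=0):
    c,s=np.cos(a),np.sin(a);return P@np.array([[c,s,0],[-s,c,0],[0,0,1]])+[x,y,z]
def mask(p,parts,v,z=0,S=4):
    m=np.zeros((420*S,560*S),np.uint8)
    for P in parts:
        u=(proj(p,place(P,*v[:3],z))+.5)*S-.5
        cv2.fillConvexPoly(m,cv2.convexHull(np.round(u).astype(np.int32)),1)
    return cv2.resize(m.astype(np.float32),(560,420),interpolation=cv2.INTER_AREA)
def fit(obs,parts,v0,z=0):
    def c(v):
        e=0
        for p,m in obs:
            k=mask(p,parts,v,z);e+=1-np.minimum(k,m).sum()/np.maximum(k,m).sum()
        return e/len(obs)
    best=None
    for da in np.radians([-20,0,20]):
        w=np.array(v0,float)+[0,0,da]
        r=minimize(c,w,method='Nelder-Mead',options=dict(initial_simplex=w+np.array([[0,0,0],[.015,0,0],[0,.015,0],[0,0,.2]]),xatol=1e-4,fatol=1e-4))
        if best is None or r.fun<best.fun: best=r
    return best.x,best.fun
E
python3 - <<'E'
from fit import *
pt=get_image('top');ps=get_image('side')
def best(n,p): return silhouettes(n,p)
mt=[r for r in silhouettes('mirror',pt)]
for r in mt:
    ys,xs=np.nonzero(r['pixels']);q=cv2.minAreaRect(np.c_[xs,ys].astype(np.float32))
    g=back(pt,cv2.boxPoints(q),.008);c=g.mean(0)
    print('mirror',np.round(r['box'][:2]),c.round(3),[round(float(np.linalg.norm(g[i]-g[(i+1)%4])),3) for i in range(4)])
    a=np.arctan2(*(g[1]-g[0])[1::-1])
    print(fit([(pt,r['pixels'])],MIR,[c[0],c[1],a]))
a=silhouettes('module',pt)[0];b=silhouettes('module',ps)[0]
print(a['box'],b['box'])
c=back(pt,[a['box'][:2]],.04)[0]
for o in ([(pt,a['pixels'])],[(ps,b['pixels'])],[(pt,a['pixels']),(ps,b['pixels'])]):
  for th in (-.8,.8):
    print('module',fit(o,MOD,[c[0],c[1],th]))
for n in ['bracket','contact_face']:
  for p in (pt,ps):
    for r in silhouettes(n,p)[:1]:
      ys,xs=np.nonzero(r['pixels']);q=cv2.minAreaRect(np.c_[xs,ys].astype(np.float32))
      z={'bracket':.0,'contact_face':.03}[n]
      print(n,p is pt,back(p,cv2.boxPoints(q),z).round(3).tolist())
# crops
for p,n,(x0,y0,w,h) in ((pt,'top',(215,125,60,50)),(ps,'side',(165,180,75,45)),(pt,'topm',(135,175,60,60)),(pt,'topmir',(290,180,160,110))):
    im=cv2.cvtColor(p['frame'],cv2.COLOR_RGB2BGR)[y0:y0+h,x0:x0+w]
    f=780//w if 780//w*h<590 else 590//h
    cv2.imwrite(f'pics/crop_{n}.png',cv2.resize(im,None,fx=f,fy=f,interpolation=cv2.INTER_NEAREST));print(n,f)
E
```

```text
mirror [321. 217.] [ 0.434 -0.3    0.008] [0.124, 0.123, 0.123, 0.123]
(array([ 0.43334028, -0.30073763, -1.32805828]), np.float64(0.04021859169006348))
mirror [424. 234.] [ 0.376 -0.689  0.008] [0.124, 0.122, 0.124, 0.122]
(array([ 0.37524829, -0.69089627, -1.13217145]), np.float64(0.036860883235931396))
mirror [350. 271.] [ 0.239 -0.403  0.008] [0.124, 0.128, 0.123, 0.128]
(array([ 0.23743729, -0.40382826, -1.34488265]), np.float64(0.04293638467788696))
mirror [173. 155.] [0.68  0.285 0.008] [0.193, 0.028, 0.193, 0.028]
(array([ 0.68557944,  0.25914482, -0.9111941 ]), np.float64(0.7896791696548462))
mirror [310. 155.] [ 0.691 -0.254  0.008] [0.047, 0.079, 0.047, 0.079]
(array([ 0.70787065, -0.246527  , -2.27047354]), np.float64(0.7207715511322021))
[162.4, 202.6, 32.9, 33.3] [164.6, 294.9, 43.1, 35.7]
module (array([ 0.49338171,  0.31015393, -2.34829683]), np.float64(0.055633544921875))
module (array([0.49322713, 0.31013382, 0.77865631]), np.float64(0.05604147911071777))
module (array([0.49408053, 0.3122536 , 0.77448084]), np.float64(0.05010408163070679))
module (array([0.49424766, 0.31194289, 0.78090394]), np.float64(0.05011951923370361))
module (array([ 0.49381913,  0.31093375, -2.3723337 ]), np.float64(0.057193756103515625))
module (array([0.49338368, 0.31143536, 0.79684468]), np.float64(0.05710753798484802))
bracket True [[0.656, 0.058, 0.0], [0.775, 0.05, 0.0], [0.765, -0.061, 0.0], [0.646, -0.051, 0.0]]
bracket False [[0.786, 0.043, 0.0], [0.765, -0.096, -0.0], [0.661, -0.045, 0.0], [0.685, 0.085, 0.0]]
contact_face True [[0.653, 0.036, 0.03], [0.692, 0.028, 0.03], [0.677, -0.036, 0.03], [0.638, -0.027, 0.03]]
contact_face False [[0.684, 0.037, 0.03], [0.698, -0.043, 0.03], [0.639, -0.027, 0.03], [0.628, 0.05, 0.03]]
top 11
side 10
topm 9
topmir 4
```

View pics/crop_top.png

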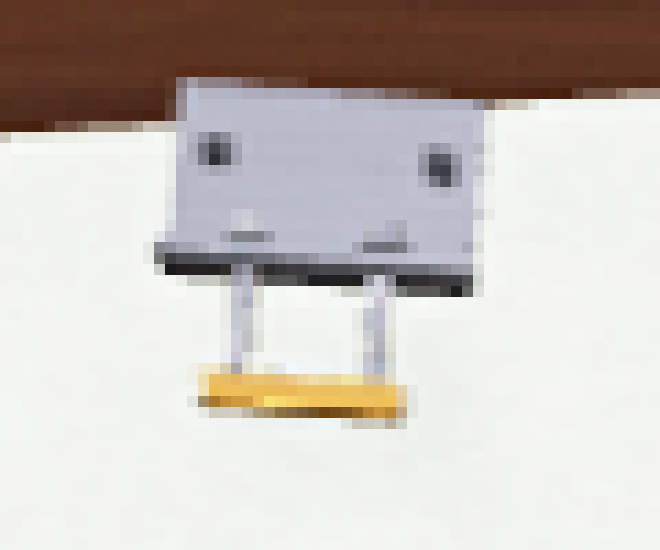

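View pics/crop_side.png

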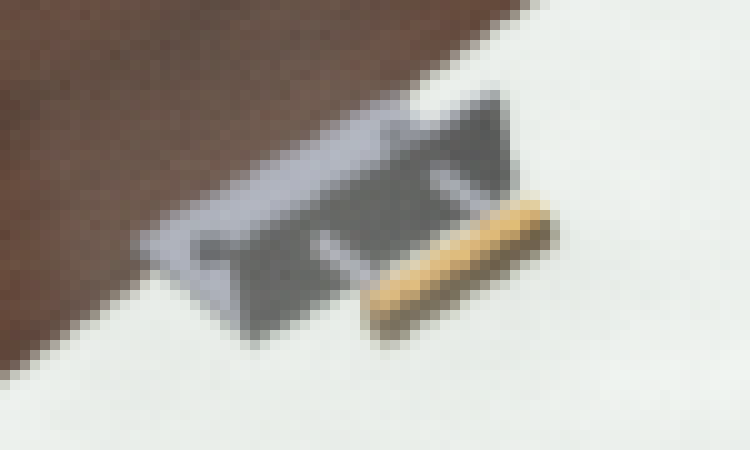

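View pics/crop_topmir.png

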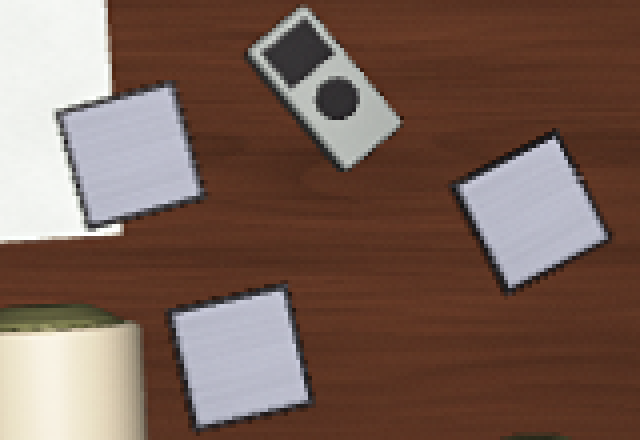

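```bash
python3 - <<'E'
from fit import *
obs=[]
for c,(x0,y0,x1,y1) in (('top',(225,150,265,170)),('side',(190,190,230,220))):
    p=get_image(c);f=p['frame'].astype(float);s=f.max(2)-f.min(2)
    # soft mask by saturation relative
    m=np.zeros(s.shape);sub=s[y0:y1,x0:x1];rel=sub/np.maximum(f[y0:y1,x0:x1].max(2),1)
    m[y0:y1,x0:x1]=np.clip(rel/np.percentile(rel,97)*1.0,0,1)*(rel>.15);obs.append((p,m));print(c,m.sum())
def cost(v,o):
    e=0
    for p,m in o:
        k=mask(p,[box(0,v[3],-.035,.035,.018,.034)],v,0,8);e+=1-np.minimum(k,m).sum()/np.maximum(k,m).sum()
    return e/len(o)
for o in (obs[:1],obs[1:],obs):
  for a0 in (-.2,0):
    w=np.array([.65,0,a0,.01])
    r=minimize(cost,w,args=(o,),method='Nelder-Mead',options=dict(initial_simplex=w+np.array([[0]*4,[.015,0,0,0],[0,.015,0,0],[0,0,.15,0],[0,0,0,.005]]),xatol=1e-4,fatol=1e-4));print(r.x.round(4),round(r.fun,3))
# angle from top: foot plate/upright edge, corners from crop (px = crop/11 + offset)
p=obs[0][0]
e=lambda u,v:(u/11+215-.5,v/11+125-.5)
print(back(p,[e(198,402),e(405,425)],.018).round(4).tolist(),back(p,[e(160,243),e(472,268)],.045).round(4).tolist())
vs=r.x
for n,(p,m) in zip('ts',obs):
    im=cv2.resize(cv2.cvtColor(p['frame'],cv2.COLOR_RGB2BGR),None,fx=6,fy=6,interpolation=cv2.INTER_NEAREST)
    for P in (box(0,.008,-.035,.035,.018,.034),box(.05,.05,-.055,.055,0,.045)):
        for u in proj(p,place(P,*vs[:3])): cv2.circle(im,tuple(int(k) for k in (u+.5)*6),2,(0,0,255),-1)
    x,y=(215,125) if n=='t' else (165,175)
    cv2.imwrite(f'pics/ov_{n}.png',im[y*6:y*6+330,x*6:x*6+420])
a=cv2.imread('pics/ov_t.png');b=cv2.imread('pics/ov_s.png');cv2.imwrite('pics/ov.png',cv2.resize(np.hstack([a,b]),(798,313)))
E
```

```text
top 58.634044579614624
side 115.74913640962109
[ 0.6496  0.0037 -0.0529  0.0098] 0.125
[ 0.65    0.0047 -0.063   0.0094] 0.122
[ 0.6537  0.0052 -0.0661  0.0063] 0.341
[ 0.6539  0.0053 -0.0743  0.0057] 0.342
[ 0.6506  0.0048 -0.0784  0.0091] 0.263
[ 0.6504  0.0051 -0.0729  0.0093] 0.262
[[0.6544, 0.0418, 0.018], [0.6459, -0.0307, 0.018]] [[0.7052, 0.0525, 0.045], [0.6958, -0.0554, 0.045]]
```

View pics/ov.png

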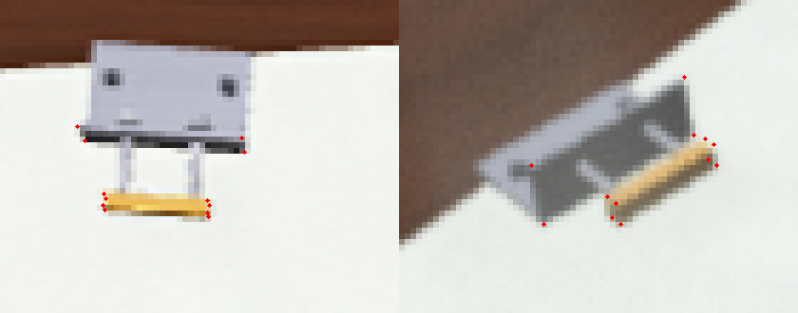

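```bash
cat > goal.py <<'E'
import sys
from h import *
# x y z psi(deg, tool x yaw)
s=observe();R=np.array(s['tool_rot']);t=np.array([float(k) for k in sys.argv[1:4]])
psi=np.degrees(np.arctan2(R[1,0],R[0,0]));d=R.T@(t-s['position'])
r=-np.radians((float(sys.argv[4])-psi+180)%360-180)
print('t',round(s['time_s'],2),'pos',np.round(s['position'],4),'psi',psi.round(2),'tilt',R[2].round(3),'q',np.round(s['q'],1),'F',np.round(s['ft_force'],2),'w',round(s['grip_width'],4))
print('slide',d.round(4),'len',np.linalg.norm(d).round(4),'roll',r.round(4))
E
python3 -m crank '{"slide":[[0.0345,-0.0361,0],[0.069,-0.0722,0],[0.1035,-0.1083,0],[0.138,-0.1444,0],[0.1725,-0.1805,0],[0.207,-0.2166,0],[0.2415,-0.2527,0],[0.276,-0.2887,0]],"roll":[-0.065,-0.13,-0.195,-0.26,-0.325,-0.39,-0.455,-0.52],"grip":[0.06,0.06,0.06,0.06,0.06,0.06,0.06,0.06]}' 80
python3 goal.py 0.4935 0.311 0.16 45
```

```text
time_s: 2.55
position: [0.3353, -0.1781, 0.2316]
tool_rot: [[0.706, 0.708, 0.001], [0.708, -0.706, -0.001], [0.0, 0.001, -1.0]]
ft_force: [1.3, -0.1, 0.4]
grip_width: 0.06
t 2.55 pos [ 0.3353 -0.1781  0.2316] psi 45.09 tilt [ 0.     0.001 -1.   ] q [-46.    4.3  98.2   0.   77.4  -1.1] F [ 1.3 -0.1  0.4] w 0.06
slide [ 0.4581 -0.2334  0.0714] len 0.5191 roll 0.0015
```

```bash
python3 -m crank '{"slide":[[0.043,-0.022,0],[0.086,-0.044,0],[0.129,-0.066,0],[0.172,-0.088,0],[0.215,-0.11,0.01],[0.258,-0.132,0.02],[0.301,-0.154,0.03],[0.344,-0.176,0.04]],"roll":[0,0,0,0,0,0,0,0],"grip":[0.06,0.06,0.06,0.06,0.06,0.06,0.06,0.06]}' 80
python3 goal.py 0.4935 0.311 0.12 45
```

```text
time_s: 3.35
position: [0.454, 0.1899, 0.1911]
tool_rot: [[0.707, 0.707, 0.001], [0.707, -0.707, -0.0], [0.0, 0.0, -1.0]]
ft_force: [1.5, -0.3, 0.4]
grip_width: 0.0596
t 3.35 pos [0.454  0.1899 0.1911] psi 44.99 tilt [ 0.  0. -1.] q [ 8.9 18.1 87.3 -0.  74.6 53.9] F [ 1.47 -0.26  0.41] w 0.0596
slide [ 0.1135 -0.0578  0.0711] len 0.1458 roll -0.0002
```

```bash
python3 -m crank '{"slide":[[0.036,-0.018,0.01],[0.072,-0.037,0.02],[0.1,-0.052,0.03],[0.1135,-0.0578,0.05],[0.1135,-0.0578,0.071],[0.1135,-0.0578,0.071],[0.1135,-0.0578,0.071],[0.1135,-0.0578,0.071]],"roll":[0,0,0,0,0,0,0,0],"grip":[0.06,0.06,0.06,0.06,0.06,0.06,0.06,0.06]}' 80
python3 goal.py 0.4935 0.311 0.058 45
python3 - <<'E'
from h import *
for c,(x,y) in (('top',(135,175)),('side',(130,255))):
    p=get_image(c);im=cv2.cvtColor(p['frame'],cv2.COLOR_RGB2BGR)[y:y+65,x:x+65]
    cv2.imwrite('pics/g_%s.png'%c,cv2.resize(im,None,fx=6,fy=6,interpolation=cv2.INTER_CUBIC))
cv2.imwrite('pics/g1.png',np.hstack([cv2.imread('pics/g_top.png'),cv2.imread('pics/g_side.png')]))
E
```

```text
time_s: 4.15
position: [0.4938, 0.3087, 0.1217]
tool_rot: [[0.708, 0.706, 0.002], [0.706, -0.708, 0.001], [0.002, 0.001, -1.0]]
ft_force: [-1.0, -0.4, -0.4]
grip_width: 0.06
t 4.15 pos [0.4938 0.3087 0.1217] psi 44.94 tilt [ 0.002  0.001 -1.   ] q [20.4 30.5 78.8 -0.  70.5 65.4] F [-0.99 -0.38 -0.39] w 0.06
slide [ 0.0013 -0.0019  0.0637] len 0.0637 roll -0.0011
```

View pics/g1.png

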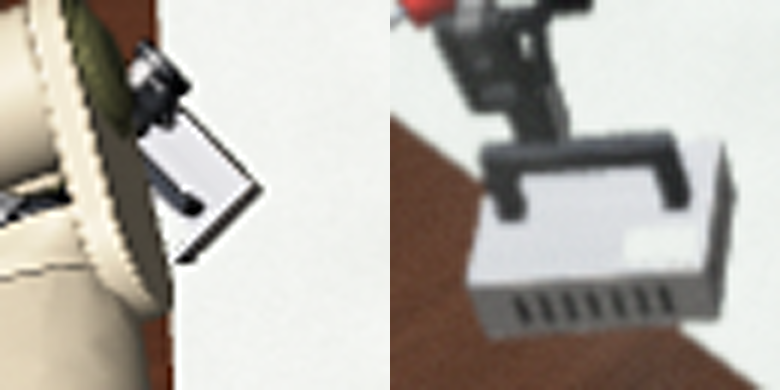

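```bash
python3 - <<'E'
from fit import *
s=observe();P=np.array(s['position']);R=np.array(s['tool_rot'])
out=[]
for c,(x,y) in (('top',(135,175)),('side',(130,255))):
    p=get_image(c);im=cv2.resize(cv2.cvtColor(p['frame'],cv2.COLOR_RGB2BGR)[y:y+65,x:x+65],None,fx=6,fy=6,interpolation=cv2.INTER_CUBIC)
    def d(X,col):
        for u in proj(p,X): cv2.circle(im,tuple(int(k) for k in (u-[x,y]+.5)*6),3,col,-1)
    d([P,P+R[:,1]*.03,P-R[:,1]*.03],(0,0,255))
    for b in MOD: d(place(b,.4935,.311,.785),(0,255,0))
    out.append(im)
cv2.imwrite('pics/g2.png',np.hstack(out))
E
```

```text
(no output)
```

View pics/g2.png

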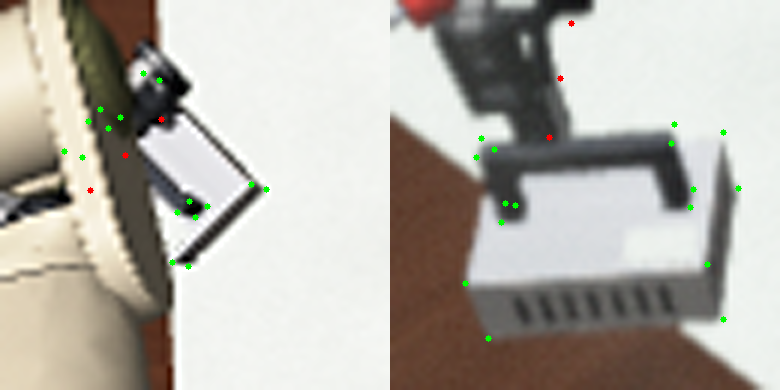

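```bash
python3 -m crank '{"slide":[[0.0013,-0.0019,0.012],[0.0013,-0.0019,0.025],[0.0013,-0.0019,0.038],[0.0013,-0.0019,0.05],[0.0013,-0.0019,0.058],[0.0013,-0.0019,0.063],[0.0013,-0.0019,0.063],[0.0013,-0.0019,0.063]],"roll":[0,0,0,0,0,0,0,0],"grip":[0.06,0.06,0.06,0.06,0.06,0.06,0.06,0.06]}' 80
python3 goal.py 0.4935 0.311 0.058 45
python3 -m crank '{"slide":[[0,0,0],[0,0,0],[0,0,0],[0,0,0],[0,0,0],[0,0,0],[0,0,0],[0,0,0]],"roll":[0,0,0,0,0,0,0,0],"grip":[0.04,0.025,0.015,0.005,0.0,0.0,0.0,0.0]}' 80
python3 goal.py 0.4935 0.311 0.058 45
```

```text
time_s: 5.15
position: [0.493, 0.3111, 0.0576]
tool_rot: [[0.708, 0.707, 0.001], [0.707, -0.708, 0.0], [0.001, 0.0, -1.0]]
ft_force: [-0.6, 0.6, -0.1]
grip_width: 0.0602
t 5.15 pos [0.493  0.3111 0.0576] psi 44.96 tilt [ 0.001  0.    -1.   ] q [20.6 35.1 82.7  0.  62.2 65.7] F [-0.63  0.61 -0.13] w 0.0602
slide [ 0.0002  0.0004 -0.0004] len 0.0006 roll -0.0006
time_s: 5.95
position: [0.493, 0.3111, 0.0577]
tool_rot: [[0.708, 0.707, 0.001], [0.707, -0.708, 0.0], [0.001, 0.0, -1.0]]
ft_force: [-0.2, -1.5, 4.6]
grip_width: 0.0085
t 5.95 pos [0.493  0.3111 0.0577] psi 44.97 tilt [ 0.001  0.    -1.   ] q [20.6 35.  82.7 -0.  62.2 65.7] F [-0.24 -1.55  4.55] w 0.0085
slide [ 0.0003  0.0004 -0.0003] len 0.0005 roll -0.0006
```

```bash
python3 -m crank '{"slide":[[0,0,-0.005],[0,0,-0.015],[0,0,-0.03],[0,0,-0.04],[0,0,-0.05],[0,0,-0.05],[0,0,-0.05],[0,0,-0.05]],"roll":[0,0,0,0,0,0,0,0],"grip":[0,0,0,0,0,0,0,0]}' 80
python3 goal.py 0.5713 0.0108 0.1077 -4.9
python3 - <<'E'
from fit import *
s=observe();P=np.array(s['position']);R=np.array(s['tool_rot'])
p=get_image('side');x,y=130,235;im=cv2.resize(cv2.cvtColor(p['frame'],cv2.COLOR_RGB2BGR)[y:y+85,x:x+85],None,fx=6,fy=6,interpolation=cv2.INTER_CUBIC)
for b in MOD:
    for u in proj(p,place(b,P[0],P[1],.785,P[2]-.058)): cv2.circle(im,tuple(int(k) for k in (u-[x,y]+.5)*6),3,(0,255,0),-1)
cv2.imwrite('pics/l1.png',im)
r=silhouettes('module',p)[0];print(r['box'])
E
```

```text
time_s: 6.75
position: [0.4924, 0.3109, 0.1067]
tool_rot: [[0.708, 0.707, -0.001], [0.707, -0.708, -0.0], [-0.001, -0.001, -1.0]]
ft_force: [-0.5, 0.3, -5.9]
grip_width: 0.0085
t 6.75 pos [0.4924 0.3109 0.1067] psi 44.97 tilt [-0.001 -0.001 -1.   ] q [20.6 31.6 79.7  0.  68.8 65.7] F [-0.48  0.26 -5.92] w 0.0085
slide [-0.1563  0.2681 -0.001 ] len 0.3103 roll 0.8703
[159.6, 283.2, 46.2, 38.4]
```

View pics/l1.png

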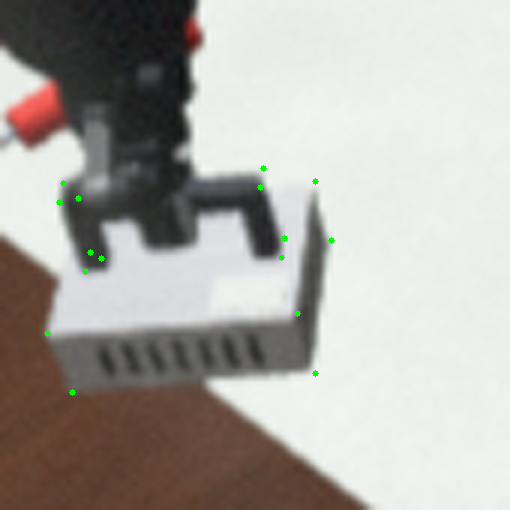

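```bash
python3 -m crank '{"slide":[[-0.02,0.034,0],[-0.042,0.072,0],[-0.065,0.112,0],[-0.09,0.154,0],[-0.115,0.197,0],[-0.135,0.232,0],[-0.15,0.257,0],[-0.1563,0.2681,0]],"roll":[0.08,0.2,0.33,0.46,0.59,0.71,0.81,0.87],"grip":[0,0,0,0,0,0,0,0]}' 80
python3 goal.py 0.5713 0.0108 0.061 -4.9
```

```text
time_s: 7.65
position: [0.5722, 0.008, 0.107]
tool_rot: [[0.996, -0.092, -0.0], [-0.092, -0.996, -0.0], [-0.0, 0.0, -1.0]]
ft_force: [-0.3, 0.8, -5.6]
grip_width: 0.0085
t 7.65 pos [0.5722 0.008  0.107 ] psi -5.25 tilt [-0.  0. -1.] q [-11.   30.7  81.5  -0.   67.9  84.2] F [-0.25  0.8  -5.64] w 0.0085
slide [-0.0012 -0.0028  0.046 ] len 0.0461 roll -0.0062
```

```bash
python3 -m crank '{"slide":[[0,-0.001,0.01],[0,-0.002,0.02],[-0.001,-0.003,0.03],[-0.001,-0.003,0.038],[-0.001,-0.003,0.043],[-0.001,-0.003,0.044],[-0.001,-0.003,0.044],[-0.001,-0.003,0.044]],"roll":[0,0,0,0,0,0,0,0],"grip":[0,0,0,0,0,0,0,0]}' 80
python3 goal.py 0.609 0.0076 0.063 -4.9
cat > look.py <<'E'
from fit import *
import sys
s=observe();P=np.array(s['position']);R=np.array(s['tool_rot']);a=np.arctan2(R[1,0],R[0,0])
out=[]
for c,(x,y) in (('top',(210,115)),('side',(150,165))):
    p=get_image(c);im=cv2.resize(cv2.cvtColor(p['frame'],cv2.COLOR_RGB2BGR)[y:y+75,x:x+66],None,fx=6,fy=6,interpolation=cv2.INTER_CUBIC)
    def d(X,col):
        for u in proj(p,X): cv2.circle(im,tuple(int(k) for k in (u-[x,y]+.5)*6),2,col,-1)
    for b in MOD[:1]: d(place(b,P[0],P[1],a,P[2]-.058),(0,255,0))
    d(place(box(0,.009,-.035,.035,.018,.034),.651,.004,-.085),(0,0,255))
    out.append(im)
cv2.imwrite('pics/'+sys.argv[1],np.hstack(out))
E
python3 look.py p1.png
```

```text
time_s: 8.45
position: [0.5712, 0.014, 0.0637]
tool_rot: [[0.996, -0.085, 0.001], [-0.085, -0.996, -0.0], [0.001, 0.0, -1.0]]
ft_force: [0.6, 0.3, -5.3]
grip_width: 0.0082
t 8.45 pos [0.5712 0.014  0.0637] psi -4.87 tilt [ 0.001  0.    -1.   ] q [-10.5  33.7  84.4   0.   61.9  84.4] F [ 0.63  0.26 -5.27] w 0.0082
slide [0.0382 0.0031 0.0008] len 0.0383 roll 0.0004
```

View pics/p1.png

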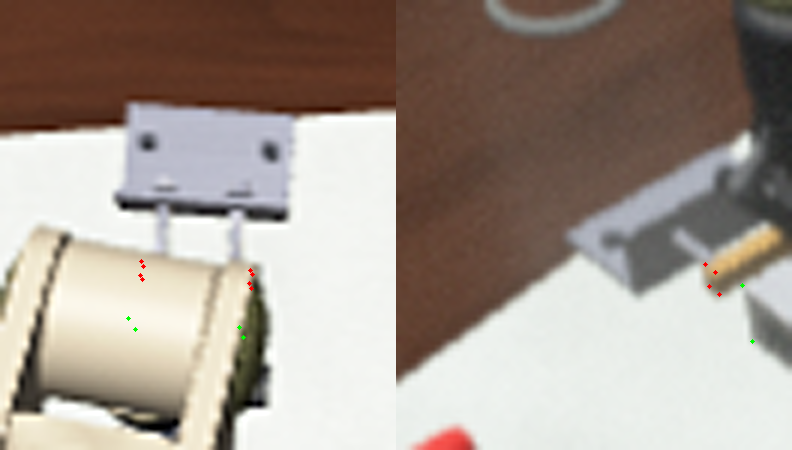

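```bash
python3 -m crank '{"slide":[[0.005,0.001,0],[0.01,0.002,0],[0.015,0.003,0],[0.019,0.003,0],[0.022,0.003,0],[0.024,0.003,0],[0.025,0.003,0],[0.025,0.003,0]],"roll":[0,0,0,0,0,0,0,0],"grip":[0,0,0,0,0,0,0,0]}' 80
python3 goal.py 0.609 0.0076 0.063 -4.9; python3 look.py p2.png
```

```text
time_s: 9.35
position: [0.5956, 0.0089, 0.0633]
tool_rot: [[0.996, -0.085, -0.0], [-0.085, -0.996, 0.0], [-0.0, -0.0, -1.0]]
ft_force: [0.4, -0.5, -5.2]
grip_width: 0.0082
t 9.35 pos [0.5956 0.0089 0.0633] psi -4.88 tilt [-0. -0. -1.] q [-10.5  35.7  80.2   0.   64.2  84.4] F [ 0.44 -0.45 -5.22] w 0.0082
slide [0.0134 0.0002 0.0003] len 0.0134 roll 0.0004
```

View pics/p2.png

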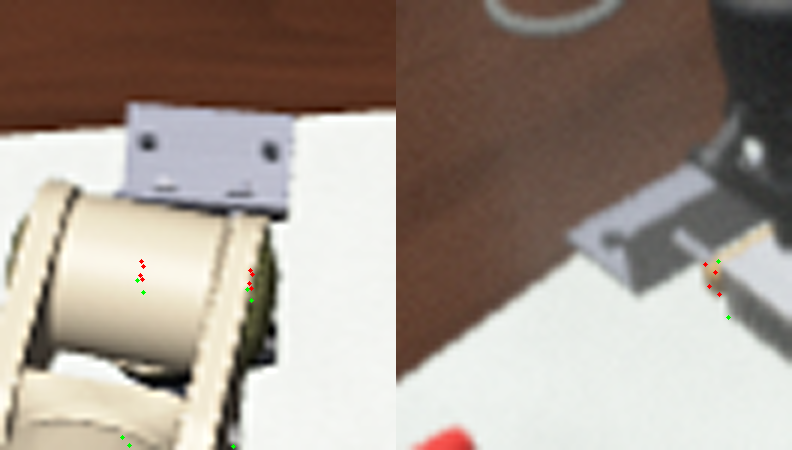

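```bash
python3 -m crank '{"slide":[[0.002,0,0],[0.004,0,0],[0.006,0,0],[0.008,0,0],[0.01,0,0],[0.012,0,0],[0.0135,0,0],[0.0135,0,0]],"roll":[0,0,0,0,0,0,0,0],"grip":[0,0,0,0,0,0,0,0]}' 80
python3 goal.py 0.609 0.0076 0.063 -4.9; python3 look.py p3.png
```

```text
time_s: 10.25
position: [0.609, 0.0077, 0.0632]
tool_rot: [[0.996, -0.085, -0.0], [-0.085, -0.996, 0.0], [-0.0, -0.0, -1.0]]
ft_force: [-3.4, 0.1, -4.3]
grip_width: 0.0084
t 10.25 pos [0.609  0.0077 0.0632] psi -4.88 tilt [-0. -0. -1.] q [-10.4  36.8  77.8  -0.   65.4  84.5] F [-3.38  0.06 -4.34] w 0.0084
slide [-0.      0.0001  0.0002] len 0.0003 roll 0.0004
```

View pics/p3.png

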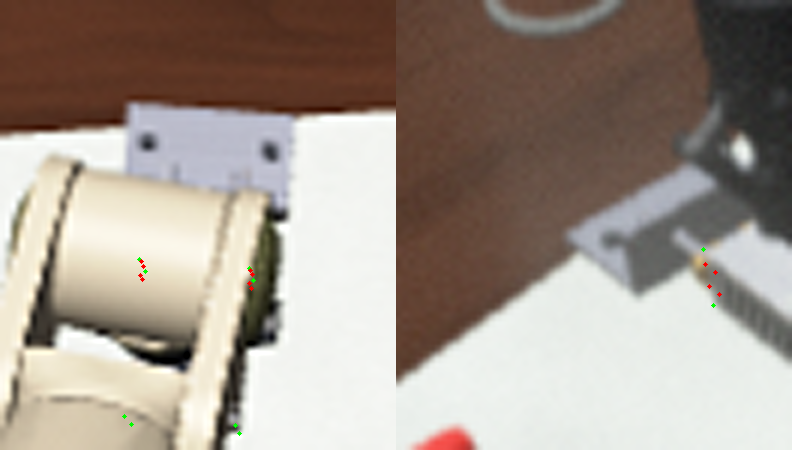

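```bash
for i in 1; do python3 -m crank '{"slide":[[0,0,0],[0,0,0],[0,0,0],[0,0,0],[0,0,0],[0,0,0],[0,0,0],[0,0,0]],"roll":[0,0,0,0,0,0,0,0],"grip":[0,0,0,0,0,0,0,0]}' 80; done
python3 -m crank '{"slide":[[0,0,0],[0,0,0],[0,0,0],[-0.003,0,0],[-0.008,0,0],[-0.02,0,0],[-0.035,0,0],[-0.05,0,0]],"roll":[0,0,0,0,0,0,0,0],"grip":[0,0,0,0,0,0,0,0]}' 80
python3 goal.py 0.5613 0.0116 0.063 85.1
```

```text
time_s: 11.15
position: [0.609, 0.0077, 0.0633]
tool_rot: [[0.996, -0.085, -0.0], [-0.085, -0.996, 0.0], [-0.0, -0.0, -1.0]]
ft_force: [-2.4, 0.1, -4.7]
grip_width: 0.0084
time_s: 11.95
position: [0.5592, 0.012, 0.0636]
tool_rot: [[0.996, -0.085, 0.002], [-0.085, -0.996, -0.0], [0.002, 0.0, -1.0]]
ft_force: [-0.9, -0.6, -5.2]
grip_width: 0.0086
t 11.95 pos [0.5592 0.012  0.0636] psi -4.9 tilt [ 0.002  0.    -1.   ] q [-10.9  32.7  86.5   0.   60.7  84. ] F [-0.89 -0.63 -5.15] w 0.0086
slide [0.0021 0.0002 0.0006] len 0.0022 roll -1.5707
```

```bash
python3 -m crank '{"slide":[[0,0,0],[0,0,0],[0,0,0],[0,0,0],[0,0,0],[0,0,0],[0,0,0],[0,0,0]],"roll":[-0.06,-0.16,-0.28,-0.4,-0.52,-0.64,-0.76,-0.88],"grip":[0,0,0,0,0,0,0,0]}' 80
python3 -m crank '{"slide":[[0,0,0],[0,0,0],[0,0,0],[0,0,0],[0,0,0],[0,0,0],[0,0,0],[0,0,0]],"roll":[-0.12,-0.24,-0.36,-0.48,-0.58,-0.64,-0.68,-0.691],"grip":[0,0,0,0,0,0,0,0]}' 80
python3 goal.py 0.624 0.0063 0.063 85.1
python3 look.py r1.png
```

```text
time_s: 12.75
position: [0.5598, 0.0119, 0.0637]
tool_rot: [[0.697, 0.717, 0.002], [0.717, -0.697, -0.0], [0.002, 0.002, -1.0]]
ft_force: [0.5, -0.6, -6.0]
grip_width: 0.0086
time_s: 13.55
position: [0.5597, 0.0119, 0.0637]
tool_rot: [[0.084, 0.996, 0.002], [0.996, -0.084, -0.0], [-0.0, 0.002, -1.0]]
ft_force: [0.0, 0.2, -5.4]
grip_width: 0.0084
t 13.55 pos [0.5597 0.0119 0.0637] psi 85.16 tilt [-0.     0.002 -1.   ] q [-10.9  32.7  86.4   0.   60.8  -6.1] F [ 0.01  0.15 -5.42] w 0.0084
slide [-0.0002  0.0646  0.0008] len 0.0646 roll 0.0011
```

View pics/r1.png

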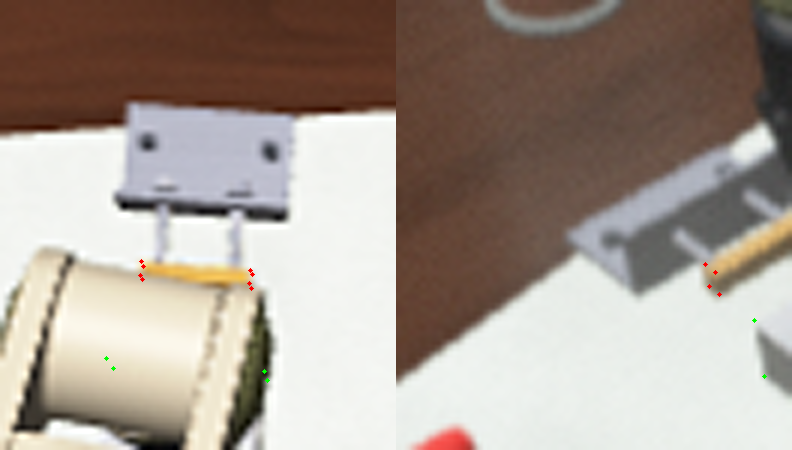

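```bash
python3 -m crank '{"slide":[[0,0.008,0],[0,0.018,0],[0,0.028,0],[0,0.037,0],[0,0.043,0],[0,0.047,0],[0,0.05,0],[0,0.05,0]],"roll":[0,0,0,0,0,0,0,0],"grip":[0,0,0,0,0,0,0,0]}' 80
python3 goal.py 0.624 0.0063 0.063 85.1
python3 -m crank '{"slide":[[0,0.002,0],[0,0.004,0],[0,0.006,0],[0,0.008,0],[0,0.01,0],[0,0.012,0],[0,0.014,0],[0,0.0147,0]],"roll":[0,0,0,0,0,0,0,0],"grip":[0,0,0,0,0,0,0,0]}' 80
python3 goal.py 0.624 0.0063 0.063 85.1; python3 look.py p4.png
```

```text
time_s: 14.45
position: [0.6092, 0.0077, 0.0632]
tool_rot: [[0.085, 0.996, -0.0], [0.996, -0.085, 0.0], [0.0, -0.0, -1.0]]
ft_force: [-0.2, -0.2, -6.1]
grip_width: 0.0083
t 14.45 pos [0.6092 0.0077 0.0632] psi 85.13 tilt [ 0. -0. -1.] q [-10.4  36.8  77.8   0.   65.4  -5.5] F [-0.16 -0.16 -6.06] w 0.0083
slide [-0.0002  0.0148  0.0002] len 0.0148 roll 0.0005
time_s: 15.25
position: [0.6237, 0.0065, 0.0632]
tool_rot: [[0.085, 0.996, -0.001], [0.996, -0.085, 0.0], [0.0, -0.001, -1.0]]
ft_force: [-3.1, -0.9, -4.2]
grip_width: 0.0085
t 15.25 pos [0.6237 0.0065 0.0632] psi 85.13 tilt [ 0.    -0.001 -1.   ] q [-10.3  38.   75.2  -0.   66.9  -5.4] F [-3.14 -0.92 -4.17] w 0.0085
slide [-0.0001  0.0003  0.0002] len 0.0004 roll 0.0005
```

View pics/p4.png

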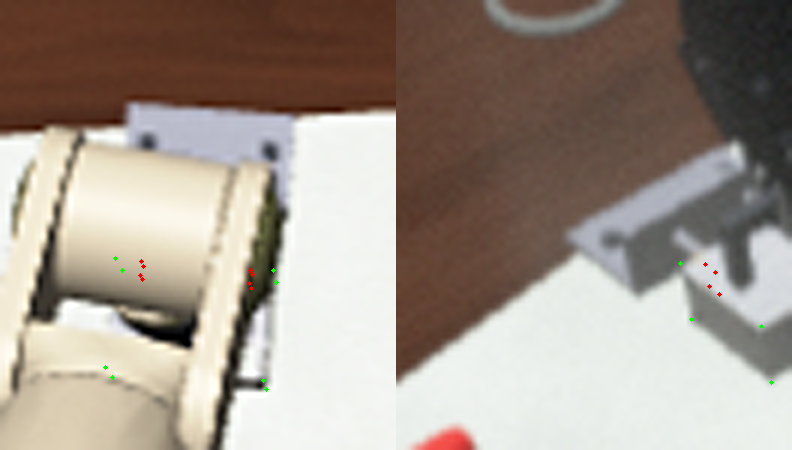

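Pressing with about 3 N, roughly 8 mm in. I'll hold for over a second, then back out and rise.

```bash
python3 -m crank '{"slide":[[0,0,0],[0,0,0],[0,0,0],[0,0,0],[0,0,0],[0,0,0],[0,0,0],[0,0,0]],"roll":[0,0,0,0,0,0,0,0],"grip":[0,0,0,0,0,0,0,0]}' 80
python3 -m crank '{"slide":[[0,0,0],[0,0,0],[0,0,0],[0,-0.003,0],[0,-0.008,0],[0,-0.018,0],[0,-0.032,0],[0,-0.045,0]],"roll":[0,0,0,0,0,0,0,0],"grip":[0,0,0,0,0,0,0,0]}' 80
python3 -m crank '{"slide":[[0,-0.006,-0.01],[0,-0.01,-0.025],[0,-0.01,-0.045],[0,-0.01,-0.065],[0,-0.01,-0.08],[0,-0.01,-0.09],[0,-0.01,-0.095],[0,-0.01,-0.095]],"roll":[0,0,0,0,0,0,0,0],"grip":[0,0,0,0,0,0,0,0]}' 80
python3 goal.py 0.4335 -0.3005 0.158 85.1
```

```text
time_s: 16.15
position: [0.6237, 0.0065, 0.0633]
tool_rot: [[0.085, 0.996, -0.0], [0.996, -0.085, 0.0], [0.0, -0.0, -1.0]]
ft_force: [-3.2, -0.1, -4.5]
grip_width: 0.0087
time_s: 16.95
position: [0.5787, 0.0103, 0.0636]
tool_rot: [[0.085, 0.996, 0.002], [0.996, -0.085, -0.0], [-0.0, 0.002, -1.0]]
ft_force: [-0.3, -1.2, -6.2]
grip_width: 0.0084
time_s: 17.75
position: [0.5692, 0.0111, 0.1591]
tool_rot: [[0.085, 0.996, 0.002], [0.996, -0.085, -0.0], [-0.0, 0.002, -1.0]]
ft_force: [-0.8, 1.2, -6.0]
grip_width: 0.0083
t 17.75 pos [0.5692 0.0111 0.1591] psi 85.13 tilt [-0.     0.002 -1.   ] q [-10.8  27.2  78.    0.   74.7  -5.9] F [-0.75  1.22 -6.01] w 0.0083
slide [-0.322  -0.1088  0.001 ] len 0.3399 roll 0.0005
```

```bash
python3 -m crank '{"slide":[[-0.012,-0.004,0],[-0.035,-0.012,0],[-0.065,-0.022,0],[-0.1,-0.034,0],[-0.135,-0.046,0],[-0.17,-0.057,0],[-0.205,-0.069,0],[-0.24,-0.081,0]],"roll":[0,0,0,0,0,0,0,0],"grip":[0,0,0,0,0,0,0,0]}' 80
python3 -m crank '{"slide":[[-0.03,-0.01,0],[-0.053,-0.018,0],[-0.068,-0.023,0],[-0.077,-0.026,0],[-0.082,-0.028,0],[-0.082,-0.028,0],[-0.082,-0.028,0],[-0.082,-0.028,0]],"roll":[0,0,0,0,0,0,0,0],"grip":[0,0,0,0,0,0,0,0]}' 80
python3 goal.py 0.4335 -0.3005 0.158 85.1
python3 - <<'E'
from fit import *
s=observe();P=np.array(s['position']);out=[]
for c,(x,y,w,h) in (('top',(220,120,160,140)),('side',(180,70,160,140))):
    p=get_image(c)
    r=silhouettes('module',p)
    print(c,[(round(k['confidence'],2),np.round(k['box'])) for k in r[:2]], proj(p,[P-[0,0,.03]]).round(1))
    for k in silhouettes('mirror',p)[:4]: print('mir',np.round(k['box']))
    out.append(cv2.resize(cv2.cvtColor(p['frame'],cv2.COLOR_RGB2BGR)[y:y+h,x:x+w],(400,350),interpolation=cv2.INTER_CUBIC))
cv2.imwrite('pics/f1.png',np.hstack(out))
E
```

```text
time_s: 18.55
position: [0.4663, -0.2227, 0.1577]
tool_rot: [[0.085, 0.996, -0.001], [0.996, -0.085, 0.001], [0.001, -0.001, -1.0]]
ft_force: [0.5, -0.1, -6.1]
grip_width: 0.0083
time_s: 19.35
position: [0.4333, -0.2997, 0.1584]
tool_rot: [[0.084, 0.996, 0.0], [0.996, -0.084, 0.0], [0.0, 0.0, -1.0]]
ft_force: [-1.0, -0.7, -6.1]
grip_width: 0.0086
t 19.35 pos [ 0.4333 -0.2997  0.1584] psi 85.19 tilt [ 0.  0. -1.] q [-47.6  23.3  84.9   0.   71.8 -42.8] F [-0.98 -0.66 -6.06] w 0.0086
slide [-0.0008  0.0003  0.0004] len 0.0009 roll 0.0016
top [(0.41, array([243., 161.,  18.,  11.]))] [[325.  216.3]]
mir [351. 270.  39.  35.]
mir [422. 233.  44.  38.]
side [(0.69, array([329., 167.,  23.,  35.]))] [[322.7 163. ]]
mir [387. 200.  47.  32.]
mir [390. 151.  32.  18.]
mir [331. 195.  27.  28.]
```

View pics/f1.png

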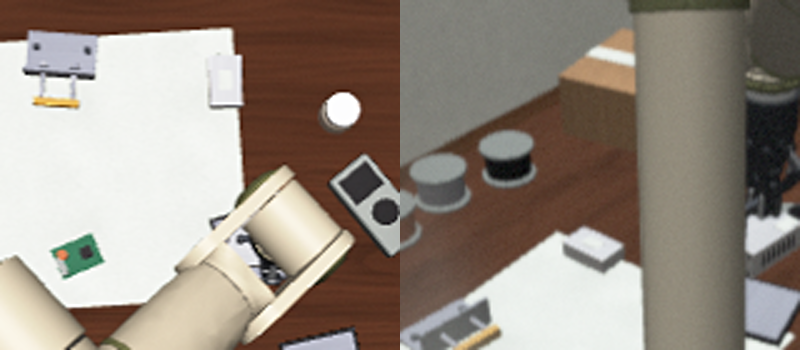

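```bash
python3 -m crank '{"slide":[[0,0,0],[0,0,0],[0,0,0],[0,0,0],[0,0,0],[0,0,0],[0,0,0],[0,0,0]],"roll":[0,0,0,0,0,0,0,0],"grip":[0,0,0,0,0,0,0,0]}' 80
python3 -c "
from rig import *
s=observe();print(s['position'],s['qvel'],s['ft_force'],s['grip_width']);print(close_job())"
```

```text
time_s: 20.45
position: [0.433, -0.3004, 0.1583]
tool_rot: [[0.085, 0.996, 0.0], [0.996, -0.085, -0.0], [-0.0, 0.0, -1.0]]
ft_force: [-0.0, -0.4, -5.1]
grip_width: 0.0084
[ 0.43295774 -0.30043718  0.15833839] [ 0.16136464  0.02160544 -0.06502155 -0.02446634 -0.11256877 -0.07092567] [-0.01149763 -0.42227998 -5.11122889] 0.008392586946835317
the job is handed in; nothing more can be done
None
```

I did both presses, and handed the job in at 20.5 s with the housing held over the mirror. The system reported no verdict.

**Presses:** I picked the housing up by its handle and kept it about 5 mm off the bench. I pressed the bar with a short end face, made a quarter turn, and pressed with a long side face. Each press was aimed 8 mm in and held for over a second. The wrist force along the press direction read 2.4–3.4 N across the two presses. That is about what the spring gives at 8 mm. I could not read the bar's travel directly.

**Final position:** I chose the mirror at top-view pixel (321, 216), the farthest left of the three look-alikes, at about (0.433, -0.300). These were my last checks:

| Check | Result |
|---|---|
| Position | tool within about 1 mm of the measured mirror centre |
| Height | underside about 100 mm up |
| Level | tool tilt about 0 |
| At rest | joint speeds close to zero |
| Held | 5.1 N (last reading; 6 N before), roughly the housing's weight; fingers still closed on the handle |
| Bar | back out in the last picture |
| Other things on the bench | board, plain box, jar and meter looked unmoved; screwdriver and spool were out of that view, and I did not measure any of them |

**Disagreements:**
- In the last top picture the network marked part of the bracket as the housing, with low confidence (0.41), because the arm was in the way. The side picture showed the housing over the mirror.
- In the side pictures the housing model sat one or two pixels off.

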